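# Find the cured bar that has come loose and weigh it

### The job

Three bath-fizz bars are curing under the hood of the blue box; two still stick fast to its floor and one, which looks just the same, has come loose. Feel for the loose bar, draw it out and lay it gently on the pan of the kitchen scale, without pressing or dropping it on the pan, then let go. Leave the tape, the bottles and the dropper bottle where they stand.

Things in the scene. Friction and masses are not known exactly. Their poses are not given: they have to be found in the camera images.
- curing_box: opaque blue box fixed to the table, 200 (x) x 300 (y) mm; origin under its centre, x from open front to rear. Floor 6 mm thick, walls 5 mm. Front wall 26 mm high. A fixed flat hood (85 to 90 mm over the table) covers box x = -20 to +100 mm; the front 80 mm are open above, side walls there 26 mm high. No dividers: three bars lie on the floor side by side, about along box x
- bay_left (a point): near end of the left bay's bar, half-way up (26 mm over the table): the nominal point, box x -45, y +85 mm; the real bar is up to 10 mm off it and turned up to 0.08 rad. Each bar: pink block 100 long (box x, towards the rear), 34 wide, 40 mm high, on the box floor. A stuck bar does not give at all; the loose one (130 to 190 g) slides freely. Which bay holds it changes
- bay_middle (a point): the same for the middle bay (box y = 0). A bar's near end sticks out only 20 to 30 mm from under the hood, so the body of an upright gripper strikes the hood: lean the tool 25 to 45 degrees, fingers pointing down and to the rear
- bay_right (a point): the same for the right bay (box y = -85 mm)
- pan_floor (a point): centre of the upper face of the scale pan's floor, 60 mm over the table when empty: a square steel pan, inside 152 x 152 mm, rim 6 mm above this face; z up, x and y along its sides. The white scale body under it is fixed to the table. The bar may lie in any direction, within the rim
- pan (a joint): how far the spring pan has sunk, m: 0 empty, stop at 0.015. Rate 250 N/m after 0.25 N: the bar alone sinks it 4 to 6.5 mm; pressing down, or a drop from more than about 1 cm, takes it past 12 mm, which overloads the scale
- tape_center (a point): centre of a roll of tape lying flat on the hood of the box, 90 mm across, 45 mm high; leave alone
- dropper_center (a point): centre of a small black dropper bottle, 34 mm across, 70 mm high, standing behind the scale; leave alone
- dark_bottle_center (a point): centre of a black reagent bottle, 84 mm across, 210 mm high; leave alone
- white_bottle_center (a point): centre of a white reagent bottle, 90 mm across, 220 mm high; leave alone
Not all that is in view belongs to the job. What is meant by the part that bears pan_floor is not green, and is the smaller of those in its own colour.

How it is judged:
By the outcome, as a careful person would: the job done as asked, in the order asked, and still so for the second after the job is handed in, with the robot touching nothing.
It also fails if it takes over 67 s, if anything falls off the work surface, if the arm or the gripper's body presses on something with over 40 N, if the wrist force passes 120 N, or if a joint passes its speed limit or range.

### The arm

A 6-joint arm with a two-finger parallel gripper is mounted at the origin on the work surface. World frame = base frame: x ahead of the robot, y to its left, z up, the work surface at z = 0. Lengths are in m, angles in rad, forces in N, time in s.
With the tool pointing down it reaches from about 0.35 to 0.775 m from the base axis. Payload 7.3 kg.
Tool frame: the origin (TCP) lies at the very end of the fingers, on their centre line; the grasp point (between the pads) lies 19 mm behind it; z points along the fingers, y is the line along which they close (so a half turn about z gives the same grasp; the last joint's range is limited). The gripper opens to 92 mm and grips with 3 to 60 N. Pads are 19 mm wide; open, the fingers measure 130 mm over their backs; the gripper's body (75 mm by 190 mm) begins 47 mm behind the grasp point.
Start: joints at [-1.268, 0.342, 1.524, -0, 1.275, -0.146], TCP at [0.228, -0.473, 0.227] pointing down, gripper open.
Joint ranges: [-2.53, 2.53], [-0.77, 2.02], [0.04, 2.7], [-1, 4.14], [0.28, 2.66], [-3.11, 3.11]. Speed limits (rad/s): [2.57, 2.57, 3.14, 3.14, 3.14, 3.14].

### API

Orientations are given as [roll, pitch, yaw] about the fixed x, y, z axes, in that order (R = Rz(yaw) Ry(pitch) Rx(roll)).
In Python, from cell import robot gives the robot as it stands.
- The arm moves only by the tool apply_moves, never from a script. Its argument "motion" is text: rows parted by semicolons, each of 7 numbers parted by spaces: the opening in per cent of the stroke, from 0 (shut) to 100 (fully open), then the shift along the tool's x, y, z in cm, then the turn, a rotation vector about the tool's x, y, z in rad. A call has 1 to 20 rows; each row shifts and turns the commanded pose from where the row before left it, along the tool's axes as they then stand; what a row does not reach is not made up. A row lasts 1/8 s, in which the tool goes at most 62.5 mm and 10.7 degrees, less where a joint would pass 70% of its speed; a pose out of reach is approached as far as the arm can. A call with a gripper value outside its range is refused whole. The fingers move at their own pace and stop on an object; "force" is the grip in N (left out, the last holds). Time passes only in rows, so rows that do not move let the fingers close. It gives the time, the measured TCP pose, the force, the opening and the grip force at its end, in the units of the state.
- robot.observe(): the state, without advancing time (a new reading comes with each control period).
- robot.read_camera(name): name is "side" or "top" or "wrist"; returns a dict with "img" (384x512x3 uint8, red, green, blue), "fovy" (degrees; the focal length in pixels is half the picture's height over the tangent of half this angle, whatever the lens; pixels are square), "cx", "cy" (the principal point, pixels), "R" (3x3) and "t" (3): a world point X has camera coordinates R X + t; the wrist camera has in their place "hand_eye" (4x4, takes a point from camera to tool coordinates, whose origin is the TCP and whose axes are the flange's). Camera axes: x right, y down, z forward; pixel columns grow to the right and rows downward; lengths in m; the calibration is good to about 2 mm. A picture is of the moment at which its call begins: read the wrist's pose just before it. There is no depth.
- robot.hand_in(): hands the job in; it is judged then, once.
Trained networks look in a picture, given as the dict that the camera call returned (one of the last four; its "shot" number tells which), for a name from the list of things; names that differ only in an ending like _2 or _b are one class to them, and where a whole thing is asked for, a point or a joint stands for the part that bears it (a point fixed in the world has none). Each returns a list of dicts, best first, with "score" (0 to 1); they miss things now and then, are a little off and sometimes report something else, mostly with a low value. They report only what shows in the picture. A call takes as long as a camera call. They do not tell look-alikes from the thing itself.
- robot.search_frame(target, picture): "centre" ([x, y, z] in m, in world coordinates, good to about 4 mm: the middle of the surface that is visible of it).
- robot.trace(target, picture): "pixels" (384x512 bool, what is visible of it).
The state is a dict: "time": time; "qpos": joint angles; "qvel": joint speeds; "joint_efforts": joint torques, N m; "tool_pos": TCP position; "tool_rot": TCP orientation; "contact_force": force on the tool from outside, world axes, zero at the start; "torque": the same for the moment, N m; "opening": finger opening in m; "grip_force": force on a finger pad.
Only numpy, scipy, OpenCV 4.12 (cv2) and the standard library are available. Lean on these libraries where they do the work, as an engineer would, in place of code of your own. Each camera call takes 0.05 s, during which the arm holds its last target. There are 200 camera calls.

## Working session

There is one attempt and no reset: what is moved stays moved. The work goes in short steps, Python scripts to look and compute and a tool call to move; the robot and the scene stay as the last step left them, time stands still between calls to the robot, and variables do not carry over. Pictures are saved under pics/ and viewed, at most 10 in all, crops included, and the job is handed in when it is done.

Besides the shell and the picture viewer there is one more tool, called after ">>>" as a command line: name --argument value ..., lists and objects as JSON in quotes. apply_moves: Moves the arm, as the interface text tells. Its arguments: {"type":"object","properties":{"motion":{"type":"string"},"force":{"type":"number"}},"required":["motion"]}

```bash
mkdir -p pics; cat > h.py <<'E'
import numpy as np, cv2
from cell import robot
def f(c): return 192/np.tan(np.radians(c["fovy"])/2)
def ray(c,u,v):
    d=np.array([(u-c["cx"])/f(c),(v-c["cy"])/f(c),1.]);R=np.array(c["R"]);t=np.array(c["t"])
    return -R.T@t, R.T@d
def atz(c,u,v,z):
    o,d=ray(c,u,v); return o+d*(z-o[2])/d[2]
def proj(c,X):
    p=np.array(c["R"])@X+np.array(c["t"]); return p[:2]/p[2]*f(c)+[c["cx"],c["cy"]]
def save(c,n): cv2.imwrite("pics/"+n,cv2.cvtColor(c["img"],cv2.COLOR_RGB2BGR))
E
python3 - <<'E'
from h import *
np.set_printoptions(precision=3,suppress=True)
cs={n:robot.read_camera(n) for n in("top","side")}
im=np.hstack([c["img"] for c in cs.values()])
for n,c in cs.items():
    save(c,n+"0.png")
    for t in ["curing_box","pan_floor","bay_left","tape_center","dropper_center","dark_bottle_center","white_bottle_center"]:
        print(n,t,[(round(d["score"],2),np.round(d["centre"],3),proj(c,d["centre"]).round()) for d in robot.search_frame(t,c)[:5]])
E
```

```text
top curing_box [(0.87, array([ 0.549, -0.111,  0.087]), array([257., 172.]))]
top pan_floor [(0.96, array([0.197, 0.3  , 0.082]), array([131., 280.])), (0.84, array([0.517, 0.278, 0.059]), array([143., 183.])), (0.63, array([ 0.285, -0.231,  0.063]), array([294., 252.]))]
top bay_left [(0.93, array([ 0.55 , -0.112,  0.088]), array([258., 172.]))]
top tape_center [(0.54, array([ 0.596, -0.197,  0.135]), array([284., 155.]))]
top dropper_center [(0.45, array([0.69 , 0.185, 0.047]), array([172., 134.]))]
top dark_bottle_center [(0.65, array([0.773, 0.129, 0.138]), array([184., 102.]))]
top white_bottle_center [(0.85, array([ 0.599, -0.44 ,  0.149]), array([361., 153.])), (0.37, array([ 0.596, -0.195,  0.132]), array([284., 155.]))]
side curing_box [(0.7, array([ 0.55, -0.08,  0.08]), array([246., 198.]))]
side pan_floor [(0.85, array([0.216, 0.264, 0.08 ]), array([302., 350.])), (0.66, array([0.514, 0.288, 0.06 ]), array([190., 310.])), (0.64, array([ 0.32 , -0.194,  0.058]), array([330., 202.]))]
side bay_left [(0.87, array([ 0.546, -0.082,  0.08 ]), array([247., 198.]))]
side tape_center [(0.61, array([ 0.592, -0.19 ,  0.121]), array([250., 161.])), (0.19, array([ 0.547, -0.082,  0.081]), array([247., 198.]))]
side dropper_center [(0.74, array([0.684, 0.195, 0.042]), array([158., 259.])), (0.36, array([0.77 , 0.161, 0.124]), array([133., 223.]))]
side dark_bottle_center []
side white_bottle_center [(0.87, array([ 0.602, -0.428,  0.12 ]), array([280., 115.]))]
```

View pics/top0.png

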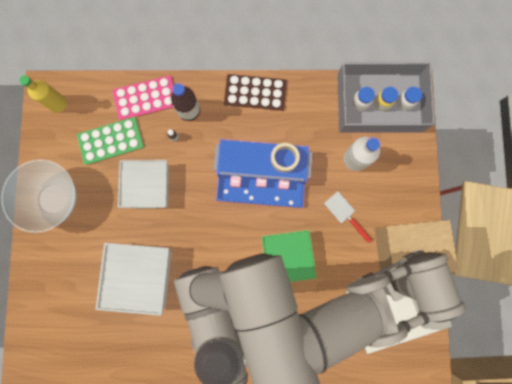

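View pics/side0.png

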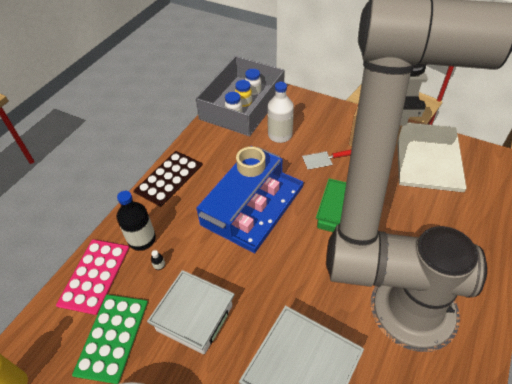

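The top view shows the box at about (260,172) with its front facing the robot. The right scale is the smaller white one at (143,183); the larger one is at (133,280) and the green decoy is at (290,255). Next I fit the box pose and plan a pre-look pose.

```bash
cat >> h.py <<'E'
from scipy.spatial.transform import Rotation as Ro
np.set_printoptions(precision=4,suppress=True)
def rot(s): return Ro.from_euler("xyz",s["tool_rot"])
def lean(yaw,tilt):
    z=np.array([np.sin(tilt)*np.cos(yaw),np.sin(tilt)*np.sin(yaw),-np.cos(tilt)])
    y=np.array([-np.sin(yaw),np.cos(yaw),0]); out=[]
    for k in (1,-1): out.append(Ro.from_matrix(np.c_[np.cross(k*y,z),k*y,z]))
    return out
def plan(p,R,P,T):
    P=np.array(P);w=(R.inv()*T).as_rotvec();a=np.linalg.norm(w);n=int(np.ceil(a/.17))
    print("turn",n,"rows of",w/max(n,1)," angle",a); d=T.inv().apply(P-p)*100
    m=int(np.ceil(np.linalg.norm(d)/5.5)); print("then shift total cm",d,"rows",m,"each",d/max(m,1))
E
python3 - <<'E'
from h import *
from scipy.optimize import least_squares
s=robot.observe();print(s["tool_pos"],s["tool_rot"],s["contact_force"])
c=robot.read_camera("top");c2=robot.read_camera("side")
for n,k in(("top",c),("side",c2)):
    h=cv2.cvtColor(k["img"],cv2.COLOR_RGB2HSV)
    m=((h[...,0]>105)&(h[...,0]<130)&(h[...,1]>150)).astype(np.uint8)
    for t in robot.trace("curing_box",k)[:1]: tr=t["pixels"]
    mm=tr.astype(np.uint8); print(n,mm.sum())
    ys,xs=np.nonzero(mm)
    hull=cv2.convexHull(np.c_[xs,ys].astype(np.int32)); k["hm"]=cv2.fillPoly(np.zeros((384,512),np.uint8),[hull],1)
def sil(x,k):
    ca,sa=np.cos(x[2]),np.sin(x[2]);P=[]
    for bx in(-.1,-.02,.1):
        for by in(-.15,.15):
            for z in(0,.026 if bx==-.1 else .09): P.append(proj(k,np.array([x[0]+ca*bx-sa*by,x[1]+sa*bx+ca*by,z])))
    return cv2.convexHull(np.array(P,np.float32))[:,0]
def cost(x):
    e=0
    for k in(c,c2):
        m=cv2.fillPoly(np.zeros((384,512),np.uint8),[np.round(sil(x,k)*16).astype(np.int32)],1,shift=4)
        e+=(m!=k["hm"]).sum()
    return e
from scipy.optimize import minimize
b=min((minimize(cost,[.53,-.1,y],method="Nelder-Mead",options=dict(initial_simplex=np.array([[.53,-.1,y],[.55,-.1,y],[.53,-.08,y],[.53,-.1,y+.05]]))) for y in(-.15,-.08,0)),key=lambda r:r.fun)
print("box",b.x,b.fun)
x=b.x;R=Ro.from_euler("z",x[2])
for T in lean(x[2],.7):
    P=np.array([*x[:2],0])+R.apply([-.16,0,.17]); print(P); plan(s["tool_pos"],rot(s),P,T)
# scale
for k in(c,c2):
    for d in robot.search_frame("pan_floor",k): print(d["score"],d["centre"])
    for t in robot.trace("pan_floor",k):
        ys,xs=np.nonzero(t["pixels"]); r=cv2.minAreaRect(np.array([atz(k,a,b_,.062)[:2] for a,b_ in zip(xs,ys)],np.float32)); print(r)
print(robot.read_camera("wrist")["hand_eye"])
E
```

```text
[ 0.2278 -0.473   0.2268] [3.1415 0.     0.4488] [ 0.1692  0.3252 -0.204 ]
top 4989
side 4941
box [ 0.5502 -0.1216 -0.0738] 656.0
[ 0.3906 -0.1098  0.17  ]
turn 16 rows of [-0.0566 -0.0151 -0.155 ]  angle 2.651294451004329
then shift total cm [-6.7117 37.4269 13.0734] rows 8 each [-0.839   4.6784  1.6342]
[ 0.3906 -0.1098  0.17  ]
turn 6 rows of [-0.0305  0.114   0.0835]  angle 0.8670645413935607
then shift total cm [  6.7117 -37.4269  13.0734] rows 8 each [ 0.839  -4.6784  1.6342]
0.92 [0.5138, 0.2794, 0.0561]
0.85 [0.2881, -0.2276, 0.0617]
0.67 [0.1952, 0.3017, 0.0795]
0.24 [0.5475, -0.11, 0.0882]
((0.19966726005077362, 0.29885971546173096), (0.21794366836547852, 0.2166837751865387), 85.72161865234375)
((0.2705150246620178, -0.2128746509552002), (0.16039378941059113, 0.16044215857982635), 7.588191509246826)
((0.514849841594696, 0.27889329195022583), (0.16110403835773468, 0.16214346885681152), 0.46798378229141235)
0.87 [0.2176, 0.2662, 0.0809]
0.69 [0.319, -0.1932, 0.06]
0.56 [0.5144, 0.2865, 0.0592]
((0.20498380064964294, 0.2899148166179657), (0.21940797567367554, 0.21550428867340088), 84.86419677734375)
((0.5141837000846863, 0.28492021560668945), (0.16972669959068298, 0.17128248512744904), 89.0701904296875)
((0.3150801956653595, -0.20213350653648376), (0.06893054395914078, 0.1663767397403717), 7.996199607849121)
[[ 0.0002 -0.9548 -0.2971  0.0798]
 [ 1.      0.0005 -0.0008  0.0004]
 [ 0.0009 -0.2971  0.9548 -0.1577]
 [ 0.      0.      0.      1.    ]]
```

>>> apply_moves --motion "70 0 0 0 -0.03 0.114 0.0835; 70 0 0 0 -0.03 0.114 0.0835; 70 0 0 0 -0.03 0.114 0.0835; 70 0 0 0 -0.03 0.114 0.0835; 70 0 0 0 -0.03 0.114 0.0835; 70 0 0 0 -0.03 0.114 0.0835; 70 0.84 -4.7 1.6 0 0 0; 70 0.84 -4.7 1.6 0 0 0; 70 0.84 -4.7 1.6 0 0 0; 70 0.84 -4.7 1.6 0 0 0; 70 0.84 -4.7 1.6 0 0 0; 70 0.84 -4.7 1.6 0 0 0; 70 0.84 -4.7 1.6 0 0 0; 70 0.84 -4.7 1.6 0 0 0; 70 0 0 0 0 0 0; 70 0 0 0 0 0 0"

```text
time: 3.25
tool_pos: [0.389, -0.1079, 0.1734]
tool_rot: [-3.14, -0.7, -0.073]
contact_force: [-0.2, 0.1, 1.2]
opening: 0.0641
grip_force: 0.0
```

```bash
cat >> h.py <<'E'
def wrist():
    s=robot.observe();c=robot.read_camera("wrist");H=np.array(c["hand_eye"]);M=np.eye(4);M[:3,:3]=rot(s).as_matrix();M[:3,3]=s["tool_pos"]
    W=np.linalg.inv(M@H);c["R"]=W[:3,:3];c["t"]=W[:3,3];return s,c
E
python3 - <<'E'
from h import *
s,c=wrist();save(c,"w1.png");print(s["tool_pos"],s["tool_rot"],s["qpos"],s["time"])
x=np.array([.5502,-.1216,-.0738]);B=lambda p:np.array([*x[:2],0])+Ro.from_euler("z",x[2]).apply(p)
for p in [(-.1,.15,.026),(-.1,-.15,.026),(-.02,.15,.09),(-.02,-.15,.09),(-.045,.085,.026),(-.045,0,.026),(-.045,-.085,.026)]: print(p,proj(c,B(p)))
E
```

```text
[ 0.389  -0.1079  0.1734] [-3.1398 -0.7002 -0.0728] [-0.8471 -0.0582  2.4594  1.198   0.5065 -0.2221] 3.25
(-0.1, 0.15, 0.026) [101.1576 222.6158]
(-0.1, -0.15, 0.026) [408.5944 223.1297]
(-0.02, 0.15, 0.09) [ 87.3905 115.2855]
(-0.02, -0.15, 0.09) [422.8878 115.5777]
(-0.045, 0.085, 0.026) [172.8887 172.104 ]
(-0.045, 0, 0.026) [254.7243 172.2099]
(-0.045, -0.085, 0.026) [336.6599 172.3159]
```

View pics/w1.png

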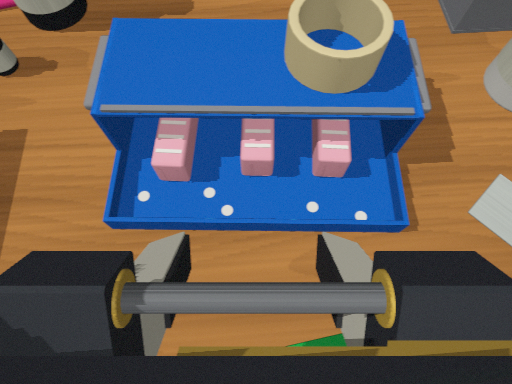

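The view shows three pink bars with near ends at about (172,180), (257,174) and (331,175), and the hood front edge at row ~110. Next I fit each bar as a 34×40 block.

```bash
python3 - <<'E'
from h import *
from scipy.optimize import minimize
s,c=wrist();im=c["img"].astype(int)
m=((im[...,0]>im[...,2]+5)&(im[...,0]>im[...,1]+25)&(im[...,2]>im[...,1]-5)&(im[...,0]>110)).astype(np.uint8)
m[:112]=0;m[200:]=0
n,l,st,_=cv2.connectedComponentsWithStats(cv2.morphologyEx(m,cv2.MORPH_CLOSE,np.ones((7,7))))
S=8
for i in range(1,n):
    if st[i,4]<300: continue
    ys,xs=np.nonzero(l==i);top=ys.min()+8
    hm=cv2.fillPoly(np.zeros((384,512),np.uint8),[cv2.convexHull(np.c_[xs,ys].astype(np.int32))],1);hm[:top]=0
    o=atz(c,xs.mean(),ys.max(),.006)
    def cost(q):
        ca,sa=np.cos(q[2]),np.sin(q[2])
        P=np.array([proj(c,np.array([q[0]+ca*a-sa*b,q[1]+sa*a+ca*b,z])) for a in(0,.1) for b in(-.017,.017) for z in(.006,.046)],np.float32)
        H=cv2.convexHull(P)[:,0]
        k=cv2.fillPoly(np.zeros((384*4,512*4),np.uint8),[np.round((H*4+1.5)*16).astype(np.int32)],1,shift=4)
        k=cv2.resize(k.astype(np.float32),(512,384),interpolation=cv2.INTER_AREA);k[:top]=0
        return abs(k-hm).sum()
    b=None
    for y in(-.15,-.08,0):
        x0=np.array([o[0],o[1],y]);r=minimize(cost,x0,method="Nelder-Mead",options=dict(initial_simplex=x0+np.array([[0,0,0],[.01,0,0],[0,.01,0],[0,0,.06]])))
        if b is None or r.fun<b.fun:b=r
    print("bar near-end bottom centre x,y,yaw",b.x,"err px",b.fun,"of",hm.sum(),st[i])
    q=b.x
    # target: grasp point g inside bar, z .032, tilt .7
    d=Ro.from_euler("z",q[2])
    T=lean(q[2],.7)[1]
    for gx,gz in((.012,.033),):
        G=np.array([q[0],q[1],0])+d.apply([gx,0,gz]);P=G+.019*T.as_matrix()[:,2]
        print("TCP target",P);
        plan(s["tool_pos"],rot(s),P,T)
for u,v in((104,221),(408,229)): print(atz(c,u,v,.026))
for u,v in((100,109),(420,113)): print(atz(c,u,v,.09))
E
```

```text
bar near-end bottom centre x,y,yaw [ 0.5119 -0.0323 -0.0871] err px 95.8125 of 2140 [ 150  118   46   63 2388]
TCP target [ 0.536  -0.0344  0.0185]
turn 1 rows of [-0.0092 -0.0003  0.0088]  angle 0.012782548586054076
then shift total cm [ 0.7311 -8.7102 20.8789] rows 5 each [ 0.1462 -1.742   4.1758]
bar near-end bottom centre x,y,yaw [ 0.5119 -0.1206 -0.0808] err px 63.6875 of 1573 [ 239  119   33   57 1793]
TCP target [ 0.536  -0.1225  0.0185]
turn 1 rows of [-0.0052 -0.0003  0.004 ]  angle 0.006526235275286054
then shift total cm [ 1.3187  0.1626 21.3739] rows 4 each [0.3297 0.0407 5.3435]
bar near-end bottom centre x,y,yaw [ 0.5049 -0.1963 -0.1883] err px 84.0 of 1810 [ 311  119   39   58 1950]
TCP target [ 0.5287 -0.2008  0.0185]
turn 1 rows of [-0.0744 -0.0002  0.0862]  angle 0.11386712728736606
then shift total cm [ 1.8393  6.4046 21.8123] rows 5 each [0.3679 1.2809 4.3625]
[0.4632 0.0315 0.026 ]
[ 0.433 -0.263  0.026]
[0.5476 0.0174 0.09  ]
[ 0.5215 -0.2694  0.09  ]
```

>>> apply_moves --motion "70 1.3 0.15 0 -0.005 0 0.004; 70 0 0 4.5 0 0 0; 70 0 0 4.5 0 0 0; 70 0 0 4.5 0 0 0; 70 0 0 3.5 0 0 0; 70 0 0 2.2 0 0 0; 70 0 0 1.3 0 0 0; 70 0 0 0.7 0 0 0; 70 0 0 0 0 0 0; 70 0 0 0 0 0 0" --force 15

```text
time: 4.6
tool_pos: [0.5193, -0.1175, 0.051]
tool_rot: [-3.13, -0.716, -0.081]
contact_force: [-0.5, 0.4, 0.1]
opening: 0.0643
grip_force: 0.0
```

```bash
python3 - <<'E'
from h import *
s,c=wrist();save(c,"w2.png");print(s["tool_pos"],s["tool_rot"],s["contact_force"],s["opening"])
E
```

```text
[ 0.5193 -0.1175  0.051 ] [-3.13   -0.7159 -0.0814] [-0.5406  0.4141  0.1118] 0.06426556458168921
```

View pics/w2.png

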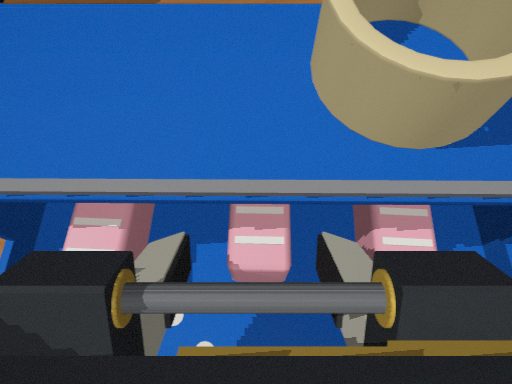

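The arm stopped short because of the speed limit. The middle bar is centred between the fingers (columns 228–291), near end at row ~272. I finish the descent slowly.

>>> apply_moves --motion "70 -0.5 0.18 0.7 0 0 0; 70 -0.5 0.18 0.7 0 0 0; 70 0 0 0.7 0 0 0; 70 0 0 0.7 0 0 0; 70 0 0 0.6 0 0 0; 70 0 0 0 0 0 0; 70 0 0 0 0 0 0"

```text
time: 5.52
tool_pos: [0.534, -0.121, 0.0183]
tool_rot: [-3.129, -0.715, -0.08]
contact_force: [0.1, -0.0, 0.9]
opening: 0.0641
grip_force: 0.0
```

>>> apply_moves --motion "0 0 0 0 0 0 0; 0 0 0 0 0 0 0; 0 0 0 0 0 0 0; 0 0 0 0 0 0 0; 0 0 0 0 0 0 0; 0 0 0 0 0 0 0; 0 -0.1 0 -0.08 0 0 0; 0 -0.15 0 -0.13 0 0 0" --force 15

```text
time: 6.52
tool_pos: [0.531, -0.1209, 0.0184]
tool_rot: [-3.13, -0.716, -0.08]
contact_force: [0.8, 0.2, 0.7]
opening: 0.0345
grip_force: 14.9
```

The pull meets only 0.8 N and the bar follows, so the middle bar is the loose one. I draw it forward along the floor.

>>> apply_moves --motion "0 -0.38 0 -0.33 0 0 0; 0 -0.38 0 -0.33 0 0 0; 0 -0.38 0 -0.33 0 0 0; 0 -0.38 0 -0.33 0 0 0; 0 -0.38 0 -0.33 0 0 0; 0 -0.38 0 -0.33 0 0 0; 0 -0.38 0 -0.33 0 0 0; 0 -0.38 0 -0.33 0 0 0; 0 -0.38 0 -0.33 0 0 0; 0 0 0 0 0 0 0; 0 0 0 0 0 0 0"

```text
time: 7.9
tool_pos: [0.4851, -0.1176, 0.0184]
tool_rot: [-3.129, -0.716, -0.081]
contact_force: [-2.3, -0.3, 8.9]
opening: 0.0339
grip_force: 15.0
```

```bash
python3 - <<'E'
from h import *
s,c=wrist();save(c,"w3.png");print(s["tool_pos"],s["tool_rot"],s["contact_force"],s["opening"])
G=s["tool_pos"]-.019*rot(s).as_matrix()[:,2];print("grasp",G)
E
```

```text
[ 0.4851 -0.1176  0.0184] [-3.1295 -0.7155 -0.0809] [-2.2551 -0.2842  8.8537] 0.03385298634553489
grasp [ 0.4727 -0.1168  0.0328]
```

View pics/w3.png

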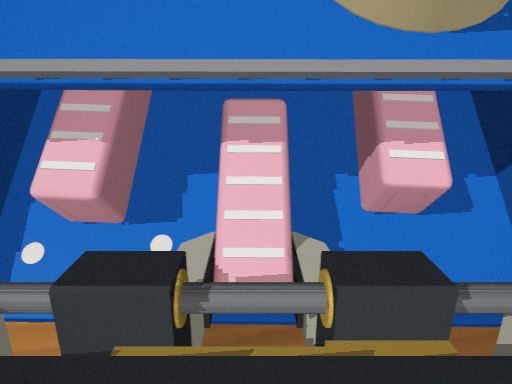

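The bar is out with its far end visible at row ~98; the neighbours did not move. An 8.9 N upward load has appeared, so I release, check it, and re-grip at the bar's middle.

>>> apply_moves --motion "60 0 0 0 0 0 0; 60 0 0 0 0 0 0; 60 0 0 0 0 0 0; 60 0 0 0 0 0 0"

```text
time: 8.45
tool_pos: [0.4854, -0.1175, 0.018]
tool_rot: [-3.129, -0.715, -0.081]
contact_force: [-0.4, -0.8, -0.4]
opening: 0.0549
grip_force: 0.0
```

```bash
python3 - <<'E'
from h import *
s,c=wrist();im=c["img"].astype(int)
print(s["tool_pos"],s["contact_force"],s["torque"],s["opening"])
m=((im[...,0]>im[...,2]+5)&(im[...,0]>im[...,1]+25)&(im[...,2]>im[...,1]-5)&(im[...,0]>110)).astype(np.uint8)
m[:60]=0;m[275:]=0
n,l,st,_=cv2.connectedComponentsWithStats(cv2.morphologyEx(m,cv2.MORPH_CLOSE,np.ones((9,9))))
for i in range(1,n):
    if st[i,4]>2000:
        print(st[i])
        ys,xs=np.nonzero(l==i)
        for r in range(ys.min(),ys.max(),30)[:]: 
            q=xs[ys==r]; print(r,atz(c,q.min(),r,.046)[:2],atz(c,q.max(),r,.046)[:2])
E
```

```text
[ 0.4854 -0.1175  0.018 ] [-0.4117 -0.754  -0.3508] [ 0.057   0.4265 -0.0343] 0.05488097264248991
[   30    90   121   133 11961]
90 [ 0.5719 -0.0241] [ 0.5682 -0.0697]
120 [ 0.5529 -0.0219] [ 0.5493 -0.0676]
150 [ 0.5355 -0.0193] [ 0.5318 -0.0657]
180 [ 0.5194 -0.017 ] [ 0.5158 -0.0634]
210 [ 0.5033 -0.0297] [ 0.5009 -0.0618]
[ 360   91   93  122 9023]
91 [ 0.5582 -0.1861] [ 0.5556 -0.2188]
121 [ 0.5395 -0.1837] [ 0.5368 -0.2165]
151 [ 0.5224 -0.1795] [ 0.5196 -0.2143]
181 [ 0.507  -0.1701] [ 0.5038 -0.2118]
211 [ 0.4919 -0.1738] [ 0.4904 -0.1937]
[  214    99    79   176 11300]
99 [ 0.559  -0.1112] [ 0.5569 -0.1376]
129 [ 0.5407 -0.1069] [ 0.5382 -0.1386]
159 [ 0.5237 -0.1053] [ 0.5213 -0.1372]
189 [ 0.5081 -0.1038] [ 0.5056 -0.1359]
219 [ 0.4935 -0.1029] [ 0.491  -0.1352]
249 [ 0.48   -0.1017] [ 0.4776 -0.134 ]
```

>>> apply_moves --motion "60 0.36 0 0.31 0 0 0; 60 0.36 0 0.31 0 0 0; 60 0.36 0 0.31 0 0 0; 60 0.36 0 0.31 0 0 0; 60 0.36 0 0.31 0 0 0; 60 0.36 0 0.31 0 0 0; 60 0.36 0 0.31 0 0 0; 60 0.36 0 0.31 0 0 0; 60 0 0 0 0 0 0; 0 0 0 0 0 0 0; 0 0 0 0 0 0 0; 0 0 0 0 0 0 0; 0 0 0 0 0 0 0; 0 0 0 0 0 0 0; 0 0 0 0 0 0 0" --force 25

```text
time: 10.38
tool_pos: [0.5234, -0.1204, 0.0184]
tool_rot: [-3.13, -0.715, -0.081]
contact_force: [-1.6, -0.5, 0.8]
opening: 0.0337
grip_force: 25.0
```

Lift 2.7 cm, staying under the hood.

>>> apply_moves --motion "0 0.2 0 -0.23 0 0 0; 0 0.26 0 -0.3 0 0 0; 0 0.26 0 -0.3 0 0 0; 0 0.26 0 -0.3 0 0 0; 0 0.26 0 -0.3 0 0 0; 0 0.26 0 -0.3 0 0 0; 0 0.26 0 -0.3 0 0 0; 0 0 0 0 0 0 0; 0 0 0 0 0 0 0"

```text
time: 11.5
tool_pos: [0.5234, -0.1206, 0.0452]
tool_rot: [-3.13, -0.715, -0.08]
contact_force: [-0.6, -0.4, -1.8]
opening: 0.0339
grip_force: 25.0
```

```bash
python3 - <<'E'
from h import *
a,c=wrist();save(c,"w4.png");s=robot.read_camera("side");cr=cv2.resize(s["img"][140:270,180:330],(750,650))[:600]
s["img"]=cr;save(s,"s4.png");print(a["contact_force"],a["torque"],a["qpos"])
E
```

```text
[-0.5611 -0.4135 -1.7956] [ 0.0304  0.5754 -0.0212] [-0.5607  0.5241  2.3094  2.3664  0.4647 -1.2276]
```

View pics/s4.png

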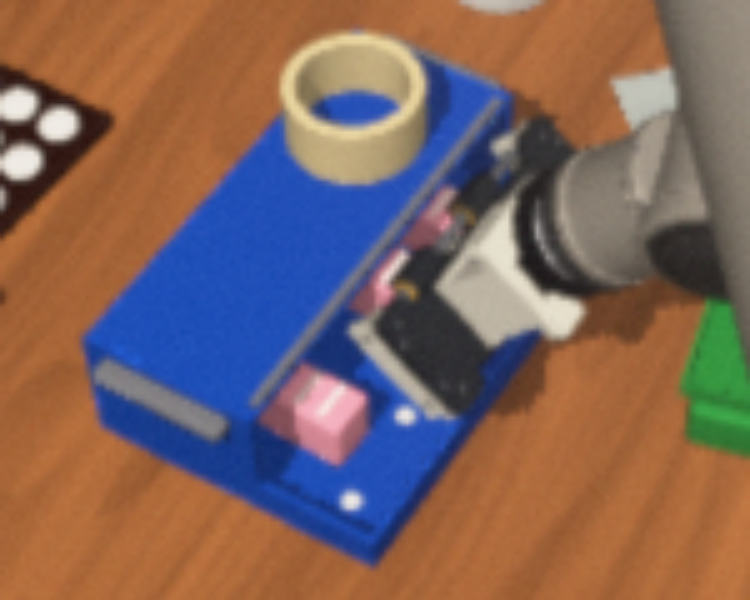

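View pics/w4.png

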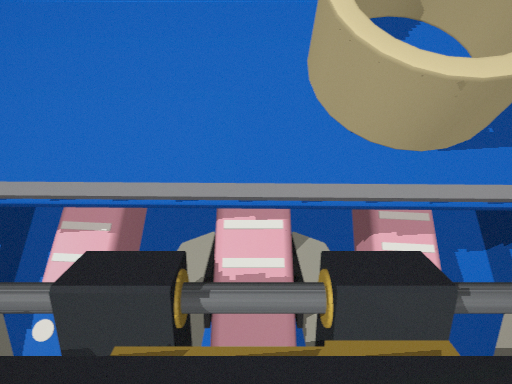

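The bar is lifted level: about 1.6 N more load, seen between the fingers at (255,270). I pull it clear of the hood, then raise it.

>>> apply_moves --motion "0 -0.38 0 -0.33 0 0 0; 0 -0.57 0 -0.5 0 0 0; 0 -0.75 0 -0.65 0 0 0; 0 -0.75 0 -0.65 0 0 0; 0 -0.75 0 -0.65 0 0 0; 0 -0.75 0 -0.65 0 0 0; 0 -0.75 0 -0.65 0 0 0; 0 -0.75 0 -0.65 0 0 0; 0 -0.57 0 -0.5 0 0 0; 0 0 0 0 0 0 0; 0 0.4 0 -0.46 0 0 0; 0 0.66 0 -0.76 0 0 0; 0 0.66 0 -0.76 0 0 0; 0 0.66 0 -0.76 0 0 0; 0 0.66 0 -0.76 0 0 0; 0 0.66 0 -0.76 0 0 0; 0 0.66 0 -0.76 0 0 0; 0 0.66 0 -0.76 0 0 0; 0 0.66 0 -0.76 0 0 0; 0 0 0 0 0 0 0"

```text
time: 14.1
tool_pos: [0.4443, -0.1158, 0.1331]
tool_rot: [-3.132, -0.718, -0.078]
contact_force: [0.3, -0.1, -1.2]
opening: 0.0339
grip_force: 25.0
```

```bash
python3 - <<'E'
from h import *
s=robot.observe();print(s["time"],s["tool_pos"],s["tool_rot"],s["contact_force"],s["qpos"],s["opening"])
p=np.array(s["tool_pos"]);R=rot(s)
# centre of bar = grasp pt horizontally; arc about base axis
g=p-.019*R.as_matrix()[:,2]
S=np.array([.5145,.281]);r0=np.linalg.norm(g[:2]);a0=np.arctan2(g[1],g[0]);r1=np.linalg.norm(S);a1=np.arctan2(S[1],S[0])
print(r0,a0,r1,a1)
th=a1-a0;n=16
for n in(14,):
    q,Q=p,R
    Z=Ro.from_euler("z",th/n)
    for i in range(n):
        r=r0+(r1-r0)*(i+1)/n;a=a0+th*(i+1)/n
        Q2=Z*Q;g2=np.array([r*np.cos(a),r*np.sin(a),g[2]]);q2=g2+.019*Q2.as_matrix()[:,2]
        if i in(0,7,13): print(Q.inv().apply(q2-q)*100,(Q.inv()*Q2).as_rotvec(),q2)
        q,Q=q2,Q2
E
```

```text
14.1 [ 0.4443 -0.1158  0.1331] [-3.1324 -0.7178 -0.0778] [ 0.2535 -0.1236 -1.1756] [-0.7124  0.1751  2.4214  1.7152  0.4132 -0.6657] 0.03387203243549456
0.4469143221080809 -0.2603562677192438 0.5862348079055013 0.49989127271200257
[ 1.0242 -2.3296  0.9157] [ 0.0357 -0.0004 -0.0409] [ 0.4597 -0.0936  0.1331]
[ 1.0683 -2.7029  0.9577] [ 0.0357 -0.0004 -0.0409] [0.5302 0.0957 0.1331]
[ 1.1061 -3.0229  0.9936] [ 0.0357 -0.0004 -0.0409] [0.5241 0.289  0.1331]
```

>>> apply_moves --motion "0 0.5 -1.2 0.45 0.018 0 -0.0205; 0 1.03 -2.35 0.92 0.0357 0 -0.041; 0 1.04 -2.4 0.93 0.0357 0 -0.041; 0 1.04 -2.45 0.93 0.0357 0 -0.041; 0 1.05 -2.5 0.94 0.0357 0 -0.041; 0 1.05 -2.55 0.94 0.0357 0 -0.041; 0 1.06 -2.6 0.95 0.0357 0 -0.041; 0 1.07 -2.7 0.96 0.0357 0 -0.041; 0 1.08 -2.75 0.96 0.0357 0 -0.041; 0 1.08 -2.8 0.97 0.0357 0 -0.041; 0 1.09 -2.85 0.97 0.0357 0 -0.041; 0 1.09 -2.9 0.98 0.0357 0 -0.041; 0 1.1 -2.95 0.98 0.0357 0 -0.041; 0 1.1 -3 0.99 0.0357 0 -0.041; 0 0.5 -1.5 0.5 0.018 0 -0.0205; 0 0 0 0 0 0 0; 0 0 0 0 0 0 0; 0 0 0 0 0 0 0"

```text
time: 16.35
tool_pos: [0.5233, 0.2885, 0.1324]
tool_rot: [-3.132, -0.722, 0.681]
contact_force: [-0.5, 0.2, -1.1]
opening: 0.0338
grip_force: 25.0
```

```bash
python3 - <<'E'
from h import *
s,c=wrist();save(c,"w5.png");print(s["time"],s["tool_pos"],s["tool_rot"],s["contact_force"],s["qpos"],s["opening"])
p=np.array(s["tool_pos"]);R=rot(s)
# bar centre: 19mm back; 
for d in robot.search_frame("pan_floor",c)[:3]: print(d)
for t in robot.trace("pan_floor",c)[:1]:
    ys,xs=np.nonzero(t["pixels"]);print(cv2.minAreaRect(np.array([atz(c,a,b,.063)[:2] for a,b in zip(xs,ys)],np.float32)))
T=lean(s["tool_rot"][2],.7155)[1]
plan(p,R,np.array([.5145,.281,.105])+.019*T.as_matrix()[:,2]*[1,1,0],T)
print("down 1cm",T.inv().apply([0,0,-1]), "tool z",R.as_matrix()[:,2])
E
```

```text
16.35 [0.5233 0.2885 0.1324] [-3.132  -0.7219  0.6809] [-0.5206  0.247  -1.1462] [ 0.2064  0.3687  2.0905  1.5048  0.3164 -0.2997] 0.03382200899433955
{'centre': [0.5779, 0.3028, 0.0593], 'score': 0.85}
{'centre': [0.6861, 0.1945, 0.0417], 'score': 0.35}
((0.5328876376152039, 0.2952541708946228), (0.13472069799900055, 0.1291026771068573), 89.97884368896484)
turn 1 rows of [-0.0096 -0.0064  0.    ]  angle 0.011594367731285873
then shift total cm [-1.7327  0.0316  2.1285] rows 1 each [-1.7327  0.0316  2.1285]
down 1cm [-0.656   0.      0.7548] tool z [ 0.5074  0.4235 -0.7505]
```

View pics/w5.png

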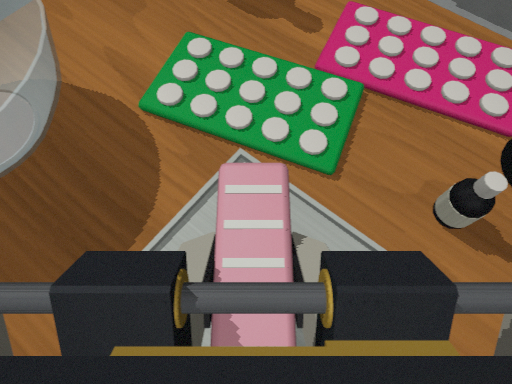

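The bar is over the pan (far rim corner at (240,152), bar centred between the rims). I lower it to about 1 cm above the pan.

>>> apply_moves --motion "0 -0.2 0 0.22 0 -0.006 0; 0 -0.33 0 0.38 0 0 0; 0 -0.33 0 0.38 0 0 0; 0 -0.33 0 0.38 0 0 0; 0 -0.33 0 0.38 0 0 0; 0 -0.33 0 0.38 0 0 0; 0 -0.33 0 0.38 0 0 0; 0 -0.33 0 0.38 0 0 0; 0 -0.33 0 0.38 0 0 0; 0 -0.2 0 0.25 0 0 0; 0 0 0 0 0 0 0; 0 0 0 0 0 0 0"

```text
time: 18.0
tool_pos: [0.523, 0.2897, 0.0862]
tool_rot: [-3.132, -0.716, 0.682]
contact_force: [0.0, -0.2, -0.4]
opening: 0.034
grip_force: 25.0
```

```bash
python3 - <<'E'
from h import *
s,c=wrist();print(s["time"],s["tool_pos"],s["tool_rot"],s["contact_force"],s["torque"],s["qpos"])
s=robot.read_camera("side");cr=cv2.resize(s["img"][250:370,130:260],(780,720),interpolation=cv2.INTER_CUBIC)[60:660];s["img"]=cr;save(s,"s6.png")
E
```

```text
18.0 [0.523  0.2897 0.0862] [-3.132  -0.7162  0.6825] [ 0.0494 -0.1532 -0.3664] [-0.4204  0.3948  0.0082] [ 0.2105  0.4698  2.1233  1.8916  0.3295 -0.7064]
```

View pics/s6.png

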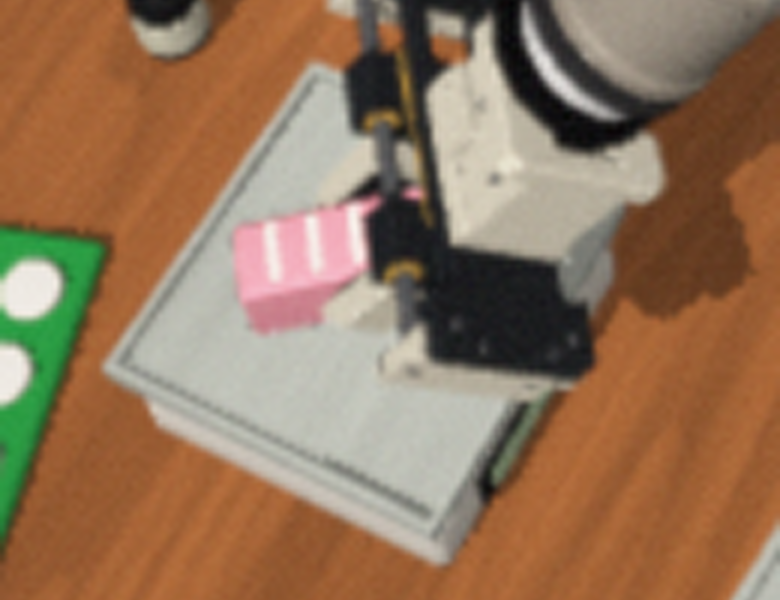

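The bar is level over the pan with margin all round. Down 10 mm, then small steps.

>>> apply_moves --motion "0 -0.17 0 0.19 0 0 0; 0 -0.17 0 0.19 0 0 0; 0 -0.17 0 0.19 0 0 0; 0 -0.17 0 0.19 0 0 0; 0 0 0 0 0 0 0; 0 0 0 0 0 0 0; 0 0 0 0 0 0 0"

```text
time: 18.98
tool_pos: [0.5228, 0.2897, 0.0759]
tool_rot: [-3.132, -0.716, 0.683]
contact_force: [0.1, -0.2, -1.2]
opening: 0.0338
grip_force: 25.0
```

```bash
python3 - <<'E'
from h import *
F=[];
for i in range(5): robot.read_camera("top");s=robot.observe();F.append(s["contact_force"])
print(np.mean(F,0),np.std(F,0),s["tool_pos"],s["torque"])
E
```

```text
[ 0.0301  0.3307 -1.549 ] [0.5007 0.6139 0.6239] [0.5228 0.2897 0.0759] [-0.3474  0.3789 -0.0107]
```

Still carrying about 1.55 N; the bar's bottom is at about 63.5 mm. Down 4 mm more, slowly.

>>> apply_moves --motion "0 -0.065 0 0.075 0 0 0; 0 -0.065 0 0.075 0 0 0; 0 -0.065 0 0.075 0 0 0; 0 -0.065 0 0.075 0 0 0; 0 0 0 0 0 0 0; 0 0 0 0 0 0 0; 0 0 0 0 0 0 0"

```text
time: 20.1
tool_pos: [0.5227, 0.2897, 0.0719]
tool_rot: [-3.132, -0.716, 0.682]
contact_force: [-0.4, -0.1, -0.9]
opening: 0.034
grip_force: 25.0
```

```bash
python3 - <<'E'
from h import *
F=[];
for i in range(8): robot.read_camera("top");s=robot.observe();F.append(s["contact_force"])
print(np.mean(F,0),np.std(F,0),s["tool_pos"],s["torque"])
E
```

```text
[-0.064  -0.0443 -1.4082] [0.3847 0.3614 0.5898] [0.5228 0.2897 0.0719] [-0.3853  0.3935 -0.0041]
```

Nominal contact is about here; 2.5 mm more so that the pan begins to carry the bar.

>>> apply_moves --motion "0 -0.055 0 0.063 0 0 0; 0 -0.055 0 0.063 0 0 0; 0 -0.055 0 0.063 0 0 0; 0 0 0 0 0 0 0; 0 0 0 0 0 0 0; 0 0 0 0 0 0 0"

```text
time: 21.25
tool_pos: [0.5228, 0.2898, 0.0694]
tool_rot: [-3.132, -0.716, 0.683]
contact_force: [-0.3, 0.4, -0.7]
opening: 0.0338
grip_force: 25.0
```

```bash
python3 - <<'E'
from h import *
F=[];
for i in range(10): robot.read_camera("top");s=robot.observe();F.append(s["contact_force"])
print(np.mean(F,0),np.std(F,0),s["tool_pos"],s["torque"])
E
```

```text
[ 0.2422  0.2074 -0.8029] [0.3345 0.4883 0.5478] [0.5228 0.2897 0.0694] [-0.3417  0.2288  0.0371]
```

The pan now carries about half the weight. Down 1.5 mm more, then release.

>>> apply_moves --motion "0 -0.05 0 0.057 0 0 0; 0 -0.05 0 0.057 0 0 0; 0 0 0 0 0 0 0; 0 0 0 0 0 0 0; 45 0 0 0 0 0 0; 55 0 0 0 0 0 0; 60 0 0 0 0 0 0; 60 0 0 0 0 0 0; 60 0 0 0 0 0 0; 60 0 0 0 0 0 0"

```text
time: 23.0
tool_pos: [0.5227, 0.2898, 0.0679]
tool_rot: [-3.132, -0.716, 0.682]
contact_force: [-0.4, -0.4, -0.1]
opening: 0.055
grip_force: 0.0
```

>>> apply_moves --motion "60 0 0 -0.5 0 0 0; 60 0 0 -1 0 0 0; 60 0 0 -1.5 0 0 0; 60 0 0 -2 0 0 0; 60 0 0 -2 0 0 0; 60 0 0 -2 0 0 0; 60 0 0 -2 0 0 0; 60 0 0 -2 0 0 0; 60 0 0 -1 0 0 0; 60 0 0 0 0 0 0; 60 0 0 0 0 0 0; 60 0 0 0 0 0 0; 60 0 0 0 0 0 0; 60 0 0 0 0 0 0"

```text
time: 24.75
tool_pos: [0.4522, 0.2308, 0.1732]
tool_rot: [-3.131, -0.716, 0.682]
contact_force: [-0.3, 0.0, 0.8]
opening: 0.0549
grip_force: 0.0
```

```bash
python3 - <<'E'
from h import *
s,c=wrist();save(c,"w7.png");print(s["time"],s["tool_pos"],s["contact_force"],s["qvel"])
E
```

```text
24.75 [0.4522 0.2308 0.1732] [-0.2842  0.0416  0.7645] [-0.0008 -0.002  -0.0001 -0.0015 -0.0013  0.0011]
```

View pics/w7.png

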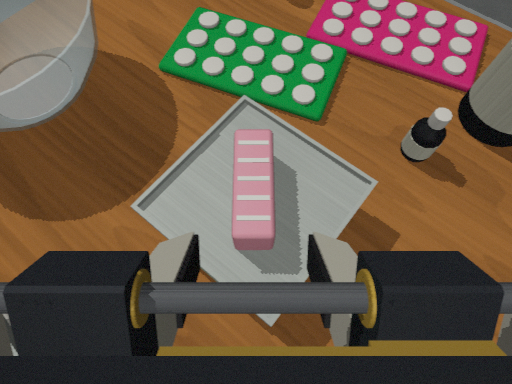

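The bar lies flat inside the pan, rows 130–248, clear of the rim, and the robot touches nothing.

```bash
python3 -c "
from h import *
print(robot.hand_in())"
```

```text
the job is handed in; nothing more can be done
None
```

The loose bar was in the middle bay; it now lies flat within the rim of the smaller white scale's pan, released gently, and the job is handed in at about 25 s, though the pan's sink was not read directly.

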